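# Put the rechargeable cells on charge

## Task

Put the four rechargeable cells (green, blue, orange and yellow sleeves) on charge: lay each one in the charging cradle made for its size, with its plus pole (the end with the white band and nipple) at the cradle's red end, fully down on the bed, and let go of it; do not drop them. The red and white battery lying among them is a disposable that must not be charged: leave it and the multimeter where they are.

Things in the scene. Friction and masses are not known exactly. Their poses are not given: they have to be found in the camera images.
- cell_aa: rechargeable cell, green sleeve, lying down: round, 14 mm in diameter, 50 mm long. x axis along the cell, out of its plus pole (the end with the small steel nipple; a white band runs round the sleeve near it). Origin on the axis, 10 mm from mid-length towards the plus pole (mid-length is at x = -10 mm), 7 mm above what it lies on
- cell_slim: rechargeable cell, blue sleeve, lying down: round, 18 mm in diameter, 65 mm long. x axis along the cell, out of its plus pole (the end with the small steel nipple; a white band runs round the sleeve near it). Origin on the axis, 10 mm from mid-length towards the plus pole (mid-length is at x = -10 mm), 9 mm above what it lies on
- cell_c: rechargeable cell, orange sleeve, lying down: round, 26 mm in diameter, 50 mm long. x axis along the cell, out of its plus pole (the end with the small steel nipple; a white band runs round the sleeve near it). Origin on the axis, 10 mm from mid-length towards the plus pole (mid-length is at x = -10 mm), 13 mm above what it lies on
- cell_d: rechargeable cell, yellow sleeve, lying down: round, 33 mm in diameter, 61 mm long. x axis along the cell, out of its plus pole (the end with the small steel nipple; a white band runs round the sleeve near it). Origin on the axis, 10 mm from mid-length towards the plus pole (mid-length is at x = -10 mm), 16.5 mm above what it lies on
- cradle_aa: fixed charging cradle for the 14 x 50 mm cell, grey, 29 mm wide, x = -56 to 43 mm. Origin under mid-bed, on the bench; x along the bed to the red end block (white plus). Black end block and housing at -x. Bed: floor 8 mm high, 60 mm between end blocks, 21 mm between 4 corner cheeks (4 mm thick, 11 mm long, 17 mm high like the end blocks); sides open for fingers over the middle 38 mm. Seated cell's axis 15 mm high
- cradle_slim: fixed charging cradle for the 18 x 65 mm cell, grey, 33 mm wide, x = -63.5 to 50.5 mm. Origin under mid-bed, on the bench; x along the bed to the red end block (white plus). Black end block and housing at -x. Bed: floor 8 mm high, 75 mm between end blocks, 25 mm between 4 corner cheeks (4 mm thick, 11 mm long, 19 mm high like the end blocks); sides open for fingers over the middle 53 mm. Seated cell's axis 17 mm high
- cradle_c: fixed charging cradle for the 26 x 50 mm cell, grey, 41 mm wide, x = -56 to 43 mm. Origin under mid-bed, on the bench; x along the bed to the red end block (white plus). Black end block and housing at -x. Bed: floor 8 mm high, 60 mm between end blocks, 33 mm between 4 corner cheeks (4 mm thick, 11 mm long, 24 mm high like the end blocks); sides open for fingers over the middle 38 mm. Seated cell's axis 21 mm high
- cradle_d: fixed charging cradle for the 33 x 61 mm cell, grey, 48 mm wide, x = -61.5 to 48.5 mm. Origin under mid-bed, on the bench; x along the bed to the red end block (white plus). Black end block and housing at -x. Bed: floor 8 mm high, 71 mm between end blocks, 40 mm between 4 corner cheeks (4 mm thick, 11 mm long, 28 mm high like the end blocks); sides open for fingers over the middle 49 mm. Seated cell's axis 24.5 mm high
- alkaline: disposable alkaline battery with a red and white jacket, lying among the cells, 15 x 50 x 15 mm, not rechargeable, to be left alone. Origin at the centre of its underside; its length runs along its y axis
- meter: hand-held multimeter, dark with a red surround, lying on its back to the left of the cradles, 164 x 84 mm, 41 mm high, to be left alone. Origin at the centre of its underside; its length runs along its x axis

How it is judged:
By the outcome, as a careful person would: the job done as asked, in the order asked, and still so for the second after the job is handed in, with the robot touching nothing.
It also fails if it takes over 96 s, if anything falls off the work surface, if the arm or the gripper's body presses on something with over 40 N, if the wrist force passes 120 N, or if a joint passes its speed limit or range.

## Robot

A 7-joint arm with a two-finger parallel gripper is mounted at the origin on a cart in front of the work surface, level with it; the furniture and walls round the work are solid. World frame = base frame: x ahead of the robot, y to its left, z up, the work surface at z = 0. Lengths are in mm, angles in rad, forces in N, time in s.
With the tool pointing down it reaches from about 400 to 875 mm from the base axis. Payload 19.3 kg.
Tool frame: the origin (TCP) lies midway between the tips of the shut fingers; the grasp point (between the pads) lies 19 mm behind it; z points along the fingers, y is the line along which they close (so a half turn about z gives the same grasp; the last joint's range is limited). The gripper opens to 85 mm and grips with 20 to 120 N. Pads are 22 mm wide; open, the fingers measure 114 mm over their backs; the gripper's body (76 mm by 85 mm) begins 54 mm behind the grasp point. The pads swing forward as they close: fully open they stand 13 mm farther back than shut.
Start: joints at [-1.216, 0.521, -0.036, 1.599, 0.021, 1.021, -0.113], TCP at [257.603, 569.434, 231.291] pointing down, gripper open.
Joint ranges: [-2.91, 2.91], [-0.3, 2.13], [-1.5, 1.42], [0.17, 2.43], [-1.26, 4.41], [0.16, 1.93], [-2.52, 2.52]. Speed limits (rad/s): [1.89, 1.89, 2.39, 2.39, 3.01, 3.01, 3.01].

## Interface

Orientations are given as a rotation vector (axis times angle).
In Python, from rig import sense, capture, job_done gives the robot as it stands.
- The arm moves only by the tool drive_tool, never from a script. Its argument "moves" is a list that holds one entry, the list of rows, each a list of 5 numbers: the closure in counts, from 0 (fully open) to 255 (shut), then the shift along the world's x, y, z in cm, then the turn about the world's z in rad. A call has 1 to 20 rows; each row is the pose to reach, as a shift and turn from the pose commanded when the call began; what a row does not reach only later rows make up. A row lasts 1/8 s, in which the tool goes at most 62.5 mm and 10.7 degrees, less where a joint would pass 70% of its speed; a pose out of reach is approached as far as the arm can. A call with a gripper value outside its range is refused whole. The fingers move at their own pace and stop on an object; "grip_force" is the grip in N (left out, the last holds). Time passes only in rows, so rows that repeat a pose let the fingers close. It gives the time, the measured TCP pose, the force, the opening and the grip force at its end, in the units of the state.
- sense(): the state, without advancing time (a new reading comes with each control period).
- capture(name): name is "scene" or "top" or "wrist"; returns a dict with "img" (400x640x3 uint8, red, green, blue), "z_map" (400x640 float32, mm along the optical axis (not along the pixel's ray), 0 where there is no reading), "K" (3x3 intrinsics, pixels), "position" and "orientation" of the camera in the world. Camera axes: x right, y down, z forward; pixel columns grow to the right and rows downward; lengths in mm; the calibration is good to about 2 mm. A picture is of the moment at which its call begins.
- job_done(): hands the job in; it is judged then, once.
The state is a dict: "t": time; "q": joint angles; "qd": joint speeds; "joint_torque": joint torques, N m; "tool_pos": TCP position; "ee_rot": TCP orientation; "contact_force": force on the tool from outside, world axes, zero at the start; "torque": the same for the moment, N m; "gripper_width": finger opening in mm; "grasp_force": force on a finger pad.
Only numpy, scipy, OpenCV 4.12 (cv2) and the standard library are available. Lean on these libraries where they do the work, as an engineer would, in place of code of your own. Each camera call takes 0.05 s, during which the arm holds its last target. There are 200 camera calls.

## Working session

There is one attempt and no reset: what is moved stays moved. The work goes in short steps, Python scripts to look and compute and a tool call to move; the robot and the scene stay as the last step left them, time stands still between calls to the robot, and variables do not carry over. Pictures are saved under pics/ and viewed, at most 15 in all, crops included, and the job is handed in when it is done.

Besides the shell and the picture viewer there is one more tool, called after "Emit:" as name(argument=value, ...), one argument or row to a line, values as JSON. drive_tool: Moves the arm, as the interface text tells. Its arguments: {"type":"object","properties":{"moves":{"type":"array","items":{"type":"array","items":{"type":"array","items":{"type":"number"}}}},"grip_force":{"type":"number"}},"required":["moves"]}

```bash
mkdir -p pics
cat > h.py <<'E'
import numpy as np, cv2
from scipy.spatial.transform import Rotation as R
from rig import sense, capture, job_done
def rotm(c):
    o=np.array(c["orientation"],float)
    return o if o.shape==(3,3) else (R.from_rotvec(o).as_matrix() if o.size==3 else R.from_quat(o).as_matrix())
def cloud(c):
    z=c["z_map"].astype(float);K=c["K"];v,u=np.mgrid[:z.shape[0],:z.shape[1]]
    p=np.stack([(u-K[0][2])/K[0][0]*z,(v-K[1][2])/K[1][1]*z,z],-1)
    w=p@rotm(c).T+np.array(c["position"]); w[z==0]=np.nan; return w
def ray(c,u,v,h):
    K=c["K"];d=rotm(c)@np.array([(u-K[0][2])/K[0][0],(v-K[1][2])/K[1][1],1.]);p=np.array(c["position"])
    return p+d*(h-p[2])/d[2]
def save(c,n): cv2.imwrite("pics/"+n,cv2.cvtColor(c["img"],cv2.COLOR_RGB2BGR))
E
python3 - <<'E'
from h import *
print(sense())
for n in("top","scene"):
    c=capture(n);save(c,n+"0.png");print(n,c["position"],c["orientation"],c["K"]);np.savez(n+"0.npz",**c)
E
```

```text
{'t': 0.0, 'q': array([-1.2162007 ,  0.52200645, -0.03631187,  1.59999607,  0.02120142,
        1.02108779, -0.11282048]), 'qd': array([ 4.91232311e-04, -1.54208245e-04,  3.02451064e-05,  1.22623979e-03,
       -6.17979965e-05,  3.82277367e-04, -4.66719920e-05]), 'joint_torque': array([ 1.65654248e-03, -9.27127934e+01,  1.98055789e+00, -3.69914639e+01,
        1.77484425e-02,  8.54061625e-03, -2.55132875e-05]), 'tool_pos': array([257.49011736, 569.13303603, 230.73489317]), 'ee_rot': array([-6.62297003e-01, -3.07083609e+00,  1.73215062e-03]), 'contact_force': array([-0.09002756,  0.31194684, -0.32788013]), 'torque': array([ 0.01590106, -0.0461873 ,  0.04803545]), 'grasp_force': 0.0, 'gripper_width': 85.59753764691719}
top [409.35758677 251.06742088 942.4183609 ] [-2.13413544  2.19088741 -0.19265943] [[378.78810237   0.         316.47904585]
 [  0.         378.78810237 200.30310537]
 [  0.           0.           1.        ]]
scene [ 156.00274294 -345.17913746  731.32646237] [-2.27488959  0.69987867 -0.26570793] [[432.56734235   0.         317.33452386]
 [  0.         432.56734235 205.09142405]
 [  0.           0.           1.        ]]
```

View pics/top0.png

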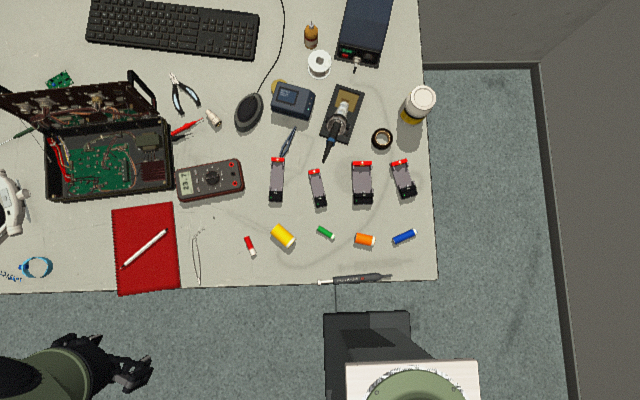

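View pics/scene0.png

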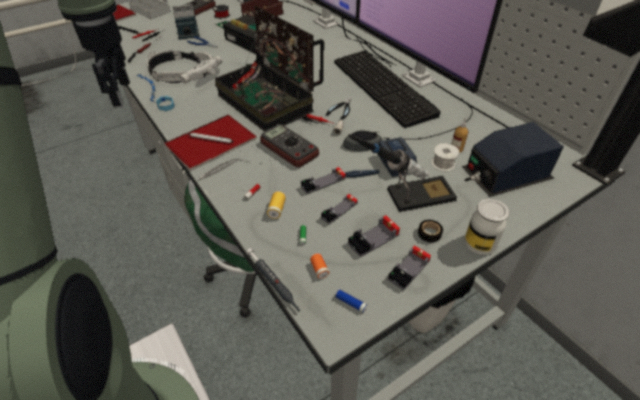

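Run:
```python
from h import *
c=dict(np.load("top0.npz"))
im=c["img"];cr=im[140:270,235:430];cv2.imwrite("pics/crop0.png",cv2.resize(cr,None,fx=4,fy=4,interpolation=cv2.INTER_CUBIC)[:,:,::-1])
hsv=cv2.cvtColor(im,cv2.COLOR_RGB2HSV)
H,S,V=[hsv[...,i].astype(int) for i in range(3)]
roi=np.zeros(H.shape,bool);roi[145:265,235:430]=1
rg={"yellow":(22,35,16),"orange":(8,18,13),"green":(45,80,7),"blue":(100,125,9)}
for n,(a,b,h) in rg.items():
    m=((H>=a)&(H<=b)&(S>140)&roi&(V>60)); m[:225]=0
    k,l,st,ce=cv2.connectedComponentsWithStats(m.astype(np.uint8))
    i=1+st[1:,4].argmax(); v,u=np.nonzero(l==i)
    p=np.array([ray(c,*q,h)[:2] for q in zip(u,v)]);r=cv2.minAreaRect(p.astype(np.float32))
    print(n,st[i],p.mean(0).round(1),r)
m=((H<8)|(H>172))&(S>150)&(V>80)&roi; m[225:]=0
k,l,st,ce=cv2.connectedComponentsWithStats(m.astype(np.uint8))
for i in range(1,k):
    if st[i,4]>15: print("red",st[i],ce[i],ray(c,*ce[i],20)[:2].round(1))
# dark+grey
W=cloud(c)
z=W[...,2]; print(np.nanmedian(z[205:225,250:420]))
mm=((z>np.nanmedian(z[205:225,250:420])+5)&roi); mm[212:]=0
k,l,st,ce=cv2.connectedComponentsWithStats(mm.astype(np.uint8))
for i in range(1,k):
    if st[i,4]>80:
        p=W[l==i]; print(st[i],ce[i],np.nanmax(p[:,2]).round(1),cv2.minAreaRect(p[:,:2].astype(np.float32)))
```

```text
yellow [271 225  22  20 239] [461.3 304.6] ((461.7005310058594, 305.0088195800781), (49.33629608154297, 29.205764770507812), 49.37804412841797)
orange [355 233  18  13 170] [444.7 104.6] ((444.82000732421875, 104.56048583984375), (40.15630340576172, 25.023414611816406), 77.18331909179688)
green [317 226  15  12  73] [466.  199.8] ((465.79681396484375, 199.75830078125), (37.11088180541992, 11.801162719726562), 56.4433708190918)
blue [393 230  22  14 140] [449.2   3.9] ((449.40875244140625, 3.7939109802246094), (15.667265892028809, 54.11980438232422), 22.60629653930664)
red [271 157   6   5  24] [273.45833333 158.91666667] [648.9 321.6]
red [278 157   6   5  23] [280.82608696 159.17391304] [647.9 303.3]
red [391 159  16   8  64] [398.265625 162.296875] [633.9   8.7]
red [352 161  10   5  44] [356.5        162.95454545] [634.3 114.3]
red [363 161   9   5  40] [366.9   162.775] [634.3  88.1]
red [315 169   5   4  18] [316.77777778 170.5       ] [617.1 214.4]
red [308 170   6   4  19] [310.36842105 171.52631579] [614.9 230.5]
0.005075336715549383
[322 145  13  19  95] [326.47368421 152.24
[... 189 characters left out ...]
5, 315.9854736328125), (33.135494232177734, 111.1429214477539), 85.4858169555664)
[235 159  10  34 257] [238.53307393 177.08949416] 33.8 ((609.310546875, 405.87615966796875), (22.140134811401367, 81.35218048095703), 88.31658935546875)
[390 159  28  41 648] [403.1404321  179.00925926] 29.6 ((592.924560546875, -2.2693634033203125), (100.74398040771484, 42.17240905761719), 14.129679679870605)
[352 161  22  44 841] [361.90011891 182.61355529] 33.4 ((584.205078125, 101.8876953125), (107.18751525878906, 48.25267791748047), 0.4021555483341217)
[308 168  19  40 442] [317.28733032 188.07918552] 25.0 ((575.2565307617188, 214.31964111328125), (99.62594604492188, 29.023521423339844), 10.512526512145996)
```

View pics/crop0.png

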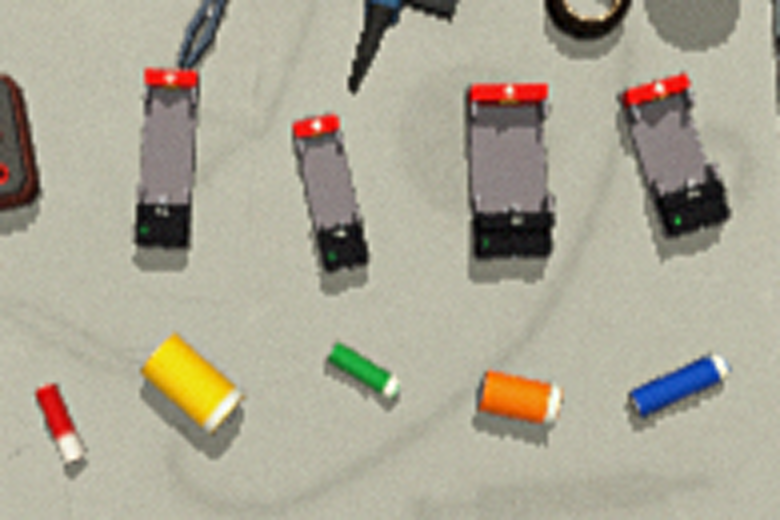

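Emit:
drive_tool(
  moves=[
    [[0,10,-18,6,-0.8],[0,10,-18,6,-0.8],[0,10,-18,6,-0.8],[0,10,-18,6,-0.8],[0,20.6,-37.2,6,-1.73],[0,20.6,-37.2,6,-1.73],[0,20.6,-37.2,6,-1.73],[0,20.6,-37.2,6,-1.73],[0,20.6,-37.2,6,-1.73],[0,20.6,-37.2,6,-1.73],[0,20.6,-37.2,6,-1.73],[0,20.6,-37.2,6,-1.73],[0,20.6,-37.2,6,-1.73],[0,20.6,-37.2,6,-1.73]],
  ],
  grip_force=40,
)

```text
t: 1.85
tool_pos: [463.6, 197.4, 291.3]
ee_rot: [-2.767, -1.488, 0.0]
contact_force: [0.1, -0.4, -0.2]
gripper_width: 85.7
grasp_force: 0.0
```

Run:
```python
from h import *
s=sense();print(s["q"],s["tool_pos"],s["ee_rot"])
c=capture("wrist");save(c,"w1.png");np.savez("w1.npz",**c);print(c["position"],c["K"][0]);print(rotm(c))
```

```text
[-0.88652369  0.28268885  0.46001633  1.85576847 -0.14452065  1.03584118
 -0.95208925] [463.58886219 197.42906701 291.28439604] [-2.76663676e+00 -1.48826788e+00  4.56263390e-05]
[506.23163337 261.99002719 435.30038445] [290.35668462   0.         317.52492973]
[[ 8.35288967e-01 -5.23795032e-01 -1.67126020e-01]
 [-5.49811138e-01 -7.95893573e-01 -2.53497798e-01]
 [-2.33637471e-04  3.03631661e-01 -9.52789463e-01]]
```

View pics/w1.png

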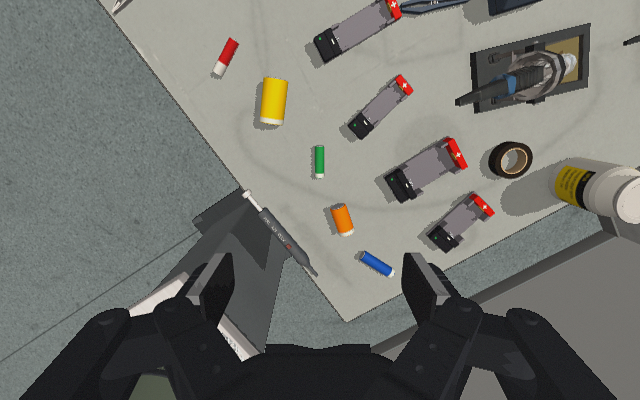

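```bash
cat >> h.py <<'E'
CELLS={"aa":((45,80),7),"slim":((100,125),9),"c":((6,18),13),"d":((20,35),16.5)}
def axis(r):
    b=cv2.boxPoints(r);e=[b[1]-b[0],b[2]-b[1]];e=max(e,key=np.linalg.norm);a=np.degrees(np.arctan2(e[1],e[0]))
    return a,max(r[1]),min(r[1])
def measure(c):
    W=cloud(c);z=W[...,2];hsv=cv2.cvtColor(c["img"],cv2.COLOR_RGB2HSV);H,S,V=[hsv[...,i].astype(int) for i in range(3)]
    on=(W[...,0]>390)&(W[...,0]<680)&(W[...,1]>-60)&(W[...,1]<350)
    k,l,st,ce=cv2.connectedComponentsWithStats(((z>3.5)&(z<45)&on).astype(np.uint8))
    for i in range(1,k):
        if st[i,4]<60: continue
        m=l==i; out=False
        for n,((a,b),h) in CELLS.items():
            col=m&(H>=a)&(H<=b)&(S>120)
            if col.sum()>.45*m.sum():
                f=lambda M:np.array([ray(c,u,v,h)[:2] for v,u in zip(*np.nonzero(M))],np.float32)
                p=f(m);r=cv2.minAreaRect(p);A=axis(r);q=f(col).mean(0)
                d=np.array(r[0])-q;t=np.radians(A[0])
                yaw=A[0] if d@[np.cos(t),np.sin(t)]>0 else A[0]+180
                print("cell",n,np.round(r[0],1),"yaw %.1f L %.1f W %.1f"%((yaw+180)%360-180,A[1],A[2]));out=True
        if not out and np.isfinite(W[m]).all() and st[i,4]>150:
            p=W[m];r=cv2.minAreaRect(p[:,:2].astype(np.float32));A=axis(r);a=(A[0]+90)%180-90;t=np.radians(a)
            red=m&((H<8)|(H>172))&(S>150);rp=W[red][:,:2].mean(0) if red.any() else 0
            print("thing",np.round(r[0],1),"yaw %.1f L %.1f W %.1f"%(a,A[1],A[2]),"origin",np.round(np.array(r[0])+6.5*np.array([np.cos(t),np.sin(t)]),1),"red",np.round(rp,1))
E
python3 - <<'E'
from h import *
for f in("top0","w1"): print(f);measure(dict(np.load(f+".npz")))
E
```

```text
top0
thing [598. 316.] yaw -4.5 L 111.1 W 33.1 origin [604.5 315.5] red [648.3 313. ]
thing [593.   -2.7] yaw 8.4 L 99.7 W 51.0 origin [599.4  -1.8] red [633.    9.6]
thing [584.3 102.4] yaw 1.1 L 107.4 W 48.6 origin [590.8 102.5] red [630.4 103. ]
thing [575.4 215.2] yaw 11.4 L 100.2 W 31.3 origin [581.8 216.5] red [616.6 222.3]
cell d [457.7 301.7] yaw -136.3 L 60.5 W 37.5
cell aa [463.6 196.3] yaw -127.1 L 49.2 W 15.5
cell slim [448.4   1. ] yaw -67.6 L 65.6 W 20.8
cell c [444.  102.3] yaw -104.0 L 50.0 W 25.6
w1
thing [613.1 313.1] yaw -7.8 L 139.5 W 37.9 origin [619.5 312.2] red [649.1 305.4]
thing [578.2 213.1] yaw 10.7 L 100.8 W 31.0 origin [584.6 214.3] red [618.  222.3]
cell d [458.8 300.9] yaw -132.2 L 62.1 W 33.6
thing [587.  101.5] yaw 0.3 L 109.7 W 48.7 origin [593.5 101.5] red [633.6 103.8]
cell aa [465.2 195.7] yaw -123.4 L 49.4 W 12.1
thing [596.   -9.3] yaw 10.9 L 99.1 W 58.7 origin [602.4  -8.1] red [634.7  11.1]
cell c [445.2 100.4] yaw -104.9 L 56.4 W 27.5
cell slim [4.514e+02 2.000e-01] yaw -67.6 L 70.3 W 19.1
```

Emit:
drive_tool(
  moves=[
    [[110,0.1,-0.1,-6,-0.01],[110,0.1,-0.1,-12,-0.01],[110,0.1,-0.1,-18,-0.01],[110,0.1,-0.1,-24,-0.01],[110,0.1,-0.1,-26,-0.01],[110,0.1,-0.1,-28,-0.01],[110,0.1,-0.1,-28.9,-0.01],[110,0.1,-0.1,-28.9,-0.01],[110,0.1,-0.1,-28.9,-0.01]],
  ],
)

```text
t: 3.02
tool_pos: [465.0, 196.6, 3.0]
ee_rot: [-2.774, -1.474, -0.001]
contact_force: [-0.1, 0.4, 0.0]
gripper_width: 48.6
grasp_force: 0.0
```

Run:
```python
from h import *
c=capture("wrist");save(c,"w2.png")
```

```text
(no output)
```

View pics/w2.png

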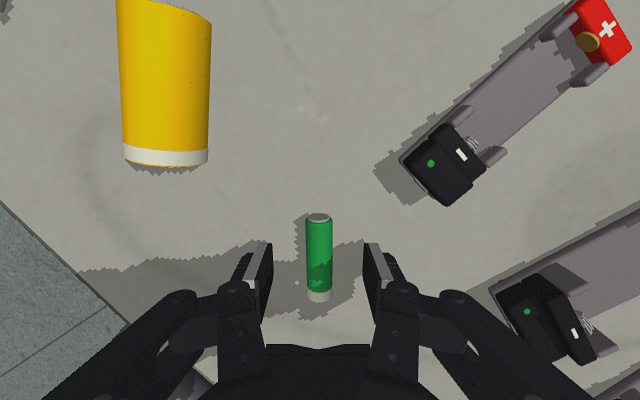

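Emit:
drive_tool(
  moves=[
    [[255,0,0,0,0],[255,0,0,0,0],[255,0,0,0,0],[255,0,0,0,0],[255,0,0,2,0],[255,0,0,5,0],[255,0,0,8,0],[255,0,0,8,0]],
  ],
)

```text
t: 4.08
tool_pos: [465.5, 197.0, 84.1]
ee_rot: [-2.774, -1.474, -0.005]
contact_force: [-0.5, 0.5, -0.8]
gripper_width: 12.4
grasp_force: 39.7
```

Run:
```python
from h import *
s=sense();print(s["gripper_width"],s["grasp_force"])
c=capture("wrist");save(c,"w3.png");np.savez("w3.npz",**c)
```

```text
12.37141143138328 39.68503475189209
```

View pics/w3.png

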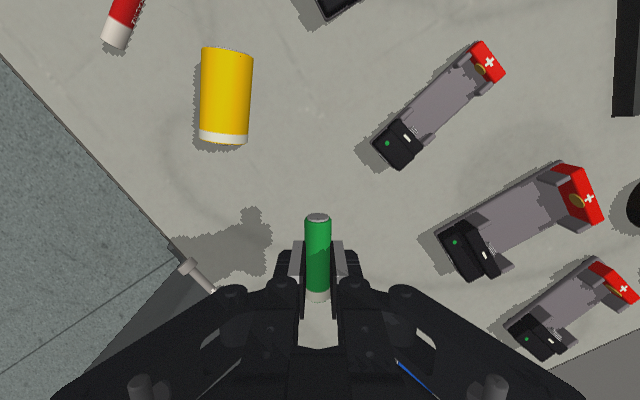

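Emit:
drive_tool(
  moves=[
    [[255,4,0.5,0,0.8],[255,4,0.5,0,0.8],[255,4,0.5,0,0.8],[255,4,0.5,0,0.8],[255,4,0.5,0,0.8],[255,11.8,1.9,0,2.35],[255,11.8,1.9,0,2.35],[255,11.8,1.9,0,2.35],[255,11.8,1.9,0,2.35],[255,11.8,1.9,0,2.35],[255,11.8,1.9,0,2.35],[255,11.8,1.9,0,2.35],[255,11.8,1.9,0,2.35],[255,11.8,1.9,0,2.35],[255,11.8,1.9,-1,2.35],[255,11.8,1.9,-3,2.35],[255,11.8,1.9,-3,2.35],[255,11.8,1.9,-3,2.35]],
  ],
)

```text
t: 6.38
tool_pos: [582.4, 215.6, 52.0]
ee_rot: [0.29, -3.128, 0.0]
contact_force: [-0.2, 1.4, -1.1]
gripper_width: 12.7
grasp_force: 39.7
```

Run:
```python
from h import *
c=capture("wrist");save(c,"w4.png");np.savez("w4.npz",**c);s=sense();print(s["tool_pos"],s["q"][6])
```

```text
[582.6362007  215.61864183  52.37221377] 1.0545181715147476
```

View pics/w4.png

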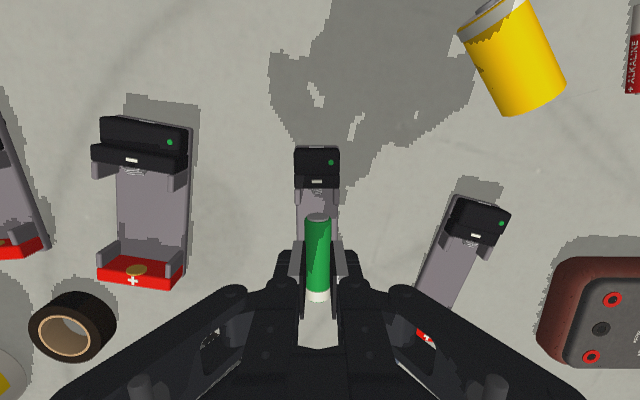

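```bash
cat >> h.py <<'E'
def rel(c,yaw,tcp,pix):
    W=cloud(c);t=np.radians(yaw);ex=np.array([np.cos(t),np.sin(t)]);ey=np.array([-ex[1],ex[0]])
    for u,v in pix:
        d=W[v,u,:2]-np.array(tcp[:2]);print((u,v),"along %.1f side %.1f z %.1f"%(d@ex,d@ey,W[v,u,2]))
E
python3 - <<'E'
from h import *
c=dict(np.load("w4.npz"))
rel(c,10.8,(582.6,215.6),[(317,v) for v in (150,160,175,180,184,188,192,196,205,216,220,230,260,290,298)]+[(u,172) for u in (292,294,296,298,336,338,340,342)]+[(u,v) for v in(200,208) for u in(296,300,303,334,337,340)])
E
```

```text
(317, 150) along -53.7 side -0.3 z 22.4
(317, 160) along -47.9 side -0.3 z 23.6
(317, 175) along -38.6 side -0.3 z 22.8
(317, 180) along -34.2 side -0.4 z 17.8
(317, 184) along -31.7 side -0.4 z 18.3
(317, 188) along -28.9 side -0.4 z 17.6
(317, 192) along -26.6 side -0.4 z 18.7
(317, 196) along -21.1 side -0.4 z 9.4
(317, 205) along -14.7 side -0.4 z 9.4
(317, 216) along -25.3 side -0.3 z 58.0
(317, 220) along -25.3 side -0.3 z 63.5
(317, 230) along -20.7 side -0.3 z 65.2
(317, 260) along -4.5 side -0.4 z 65.6
(317, 290) along 14.4 side -0.4 z 63.9
(317, 298) along 18.0 side -0.4 z 65.8
(292, 172) along -35.9 side -17.4 z 1.8
(294, 172) along -40.2 side -14.4 z 21.4
(296, 172) along -40.4 side -13.1 z 22.4
(298, 172) along -40.5 side -11.9 z 23.2
(336, 172) along -40.5 side 11.2 z 23.2
(338, 172) along -40.1 side 12.5 z 21.6
(340, 172) along -35.5 side 15.4 z 0.4
(342, 172) along -36.0 side 16.6 z 2.8
(296, 200) along -20.7 side -14.0 z 17.1
(300, 200) along -21.1 side -11.3 z 18.2
(303, 200) along -18.4 side -9.8 z 9.9
(334, 200) along -20.9 side 10.6 z 17.7
(337, 200) along -20.9 side 12.5 z 17.8
(340, 200) along -15.4 side 15.8 z 0.6
(296, 208) along -12.3 side -14.8 z 8.8
(300, 208) along -12.2 side -12.1 z 8.4
(303, 208) along -12.0 side -10.1 z 7.9
(334, 208) along -12.6 side 11.1 z 9.6
(337, 208) along -11.8 side 13.3 z 7.3
(340, 208) along -9.7 side 15.9 z 1.4
```

Emit:
drive_tool(
  moves=[
    [[255,0,0,-1.5,0],[255,0,0,-2.5,0],[255,0,0,-3.2,0],[255,0,0,-3.7,0],[255,0,0,-4,0],[255,0,0,-4.1,0],[255,0,0,-4.1,0]],
  ],
)

```text
t: 7.3
tool_pos: [582.7, 215.5, 11.4]
ee_rot: [-0.29, 3.128, 0.0]
contact_force: [-1.0, -0.5, 0.1]
gripper_width: 12.5
grasp_force: 39.7
```

Emit:
drive_tool(
  moves=[
    [[255,0,0,-0.05,0],[255,0,0,-0.1,0],[255,0,0,-0.1,0]],
  ],
)

```text
t: 7.68
tool_pos: [582.8, 215.5, 10.8]
ee_rot: [-0.29, 3.128, -0.0]
contact_force: [-2.2, -0.0, 6.7]
gripper_width: 12.9
grasp_force: 40.5
```

Emit:
drive_tool(
  moves=[
    [[200,0,0,0,0],[185,0,0,0,0],[175,0,0,0,0],[175,0,0,0,0],[175,0,0,2,0],[175,0,0,6,0],[110,0,0,12,0],[110,0,0,17,0]],
  ],
)

```text
t: 8.68
tool_pos: [582.7, 215.5, 184.0]
ee_rot: [-0.29, 3.126, 0.001]
contact_force: [-0.3, -0.3, 0.5]
gripper_width: 48.4
grasp_force: 0.0
```

Run:
```python
from h import *
c=capture("wrist");save(c,"w5.png");np.savez("w5.npz",**c);s=sense();print(s["tool_pos"],s["ee_rot"],s["q"])
measure(c)
```

```text
[584.79115364 216.67342119 190.32492379] [-0.28960444  3.11951227  0.00436581] [-0.21913389  0.57572924 -0.34202493  1.63979612  0.22661152  0.95602331
  1.11608305]
cell slim [ 4.518e+02 -3.000e-01] yaw 112.3 L 70.3 W 19.8
cell c [446.2 100.4] yaw -103.6 L 55.4 W 26.2
cell d [459.7 302.5] yaw -132.2 L 64.4 W 35.3
thing [595.6  -3.5] yaw 14.4 L 99.7 W 42.5 origin [601.9  -1.9] red [634.4  10.3]
thing [587.  101.4] yaw 0.2 L 109.4 W 48.6 origin [593.5 101.5] red [633.2 102.3]
thing [575.4 213.3] yaw 10.3 L 95.9 W 28.7 origin [581.8 214.5] red [617.7 221.6]
thing [599.5 316.8] yaw -4.3 L 111.0 W 36.3 origin [605.9 316.3] red [649.  315.6]
thing [676.5  45.7] yaw 89.8 L 31.2 W 7.0 origin [676.5  52.2] red 0
```

View pics/w5.png

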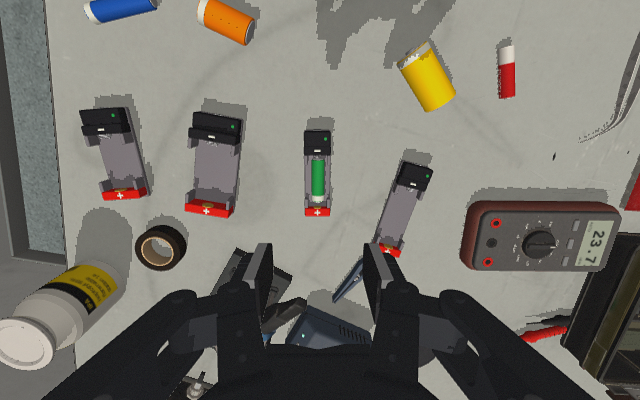

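Emit:
drive_tool(
  moves=[
    [[110,-13.2,-21.5,0,-1.36],[110,-13.2,-21.5,0,-1.36],[110,-13.2,-21.5,0,-1.36],[110,-13.2,-21.5,0,-1.36],[110,-13.2,-21.5,0,-1.36],[110,-13.2,-21.5,0,-1.36],[110,-13.2,-21.5,0,-1.36],[110,-13.2,-21.5,-5,-1.36],[110,-13.2,-21.5,-10,-1.36],[110,-13.2,-21.5,-13.7,-1.36],[110,-13.2,-21.5,-13.7,-1.36],[110,-13.2,-21.5,-13.7,-1.36]],
  ],
)

```text
t: 10.22
tool_pos: [451.4, 0.5, 44.9]
ee_rot: [1.741, 2.614, 0.002]
contact_force: [0.4, 1.0, -0.2]
gripper_width: 48.4
grasp_force: 0.0
```

Run:
```python
from h import *
c=capture("wrist");save(c,"w6.png");np.savez("w6.npz",**c);s=sense();print(s["tool_pos"],s["ee_rot"])
measure(c)
```

```text
[451.58197115   0.51045974  45.08861514] [1.74039599e+00 2.61331158e+00 2.50724320e-03]
cell c [446.5 102.8] yaw -104.0 L 54.2 W 26.8
thing [585.2 101.3] yaw 0.2 L 107.6 W 48.1 origin [591.7 101.3] red [630.  90.]
cell slim [ 4.521e+02 -4.000e-01] yaw -67.5 L 68.5 W 18.3
thing [675.3  43.3] yaw -86.7 L 32.1 W 8.1 origin [675.7  36.8] red 0
thing [594.8  -3. ] yaw 13.8 L 99.7 W 42.0 origin [601.1  -1.4] red [633.    7.9]
```

Emit:
drive_tool(
  moves=[
    [[110,0,0,-2.5,0],[110,0,0,-4,0],[110,0,0,-4,0],[255,0,0,-4,0],[255,0,0,-4,0],[255,0,0,-4,0],[255,0,0,-4,0],[255,0,0,-2,0],[255,0,0,1,0],[255,0,0,4,0],[255,0,0,4,0]],
  ],
)

```text
t: 11.65
tool_pos: [451.8, 0.5, 85.4]
ee_rot: [1.74, 2.612, 0.004]
contact_force: [-0.8, 0.2, -1.5]
gripper_width: 16.7
grasp_force: 39.7
```

Emit:
drive_tool(
  moves=[
    [[255,5,20,0,0.6],[255,5,20,0,0.6],[255,5,20,0,0.6],[255,5,20,0,0.6],[255,15.4,31.6,0,1.1],[255,15.4,31.6,0,1.1],[255,15.4,31.6,0,1.1],[255,15.4,31.6,0,1.1],[255,15.4,31.6,-1.5,1.1],[255,15.4,31.6,-2.8,1.1],[255,15.4,31.6,-2.8,1.1],[255,15.4,31.6,-2.8,1.1]],
  ],
)

```text
t: 13.15
tool_pos: [604.6, 316.3, 55.4]
ee_rot: [0.118, 3.139, -0.0]
contact_force: [0.1, -0.6, -0.7]
gripper_width: 16.5
grasp_force: 39.7
```

```bash
cat >> h.py <<'E'
def check(name):
    c=capture("wrist");save(c,name+".png");np.savez(name+".npz",**c);s=sense();t=s["tool_pos"]
    y=R.from_rotvec(s["ee_rot"]).as_matrix()[:,1];yaw=np.degrees(np.arctan2(y[1],y[0]));yaw=(yaw)%180-90
    print("tcp",t.round(1),"cell yaw %.1f"%yaw)
    W=cloud(c);r=np.radians(yaw);ex=np.array([np.cos(r),np.sin(r)]);ey=np.array([-ex[1],ex[0]]);d=W[...,:2]-t[:2]
    a,b,z=d@ex,d@ey,W[...,2]
    near=(np.abs(a)<75)&(np.abs(b)<36)
    m=near&(z>12)&(z<33)&(a<-12)  # cradle black end
    k,l,st,ce=cv2.connectedComponentsWithStats(m.astype(np.uint8))
    i=1+st[1:,4].argmax();m=l==i
    for lo in np.arange(-70,-12,5):
        q=m&(a>=lo)&(a<lo+5)
        if q.sum()>3: print(lo,"b %.1f..%.1f mid %.1f zmax %.1f zmin %.1f"%(b[q].min(),b[q].max(),(b[q].min()+b[q].max())/2,z[q].max(),z[q].min()))
    print("back edge",a[m].min().round(1))
    hsv=cv2.cvtColor(c["img"],cv2.COLOR_RGB2HSV);q=near&(z>40)&(z<100)&(hsv[...,1]>130)&(hsv[...,2]>50)&(np.abs(b)<20)
    print("cell a %.1f..%.1f b %.1f..%.1f top %.1f"%(a[q].min(),a[q].max(),b[q].min(),b[q].max(),np.percentile(z[q],95)))
E
python3 -c "
from h import *
check('w7')"
```

```text
tcp [604.7 316.4  55.7] cell yaw -4.3
-65 b -5.7..3.0 mid -1.4 zmax 15.7 zmin 13.4
-60 b -17.2..14.4 mid -1.4 zmax 24.9 zmin 12.1
-55 b -17.3..14.6 mid -1.3 zmax 25.1 zmin 20.5
-50 b -16.8..14.7 mid -1.0 zmax 24.8 zmin 20.9
-45 b -17.7..15.0 mid -1.4 zmax 23.8 zmin 15.1
-40 b -17.3..15.3 mid -1.0 zmax 22.3 zmin 18.3
-35 b -17.6..14.7 mid -1.4 zmax 23.4 zmin 13.3
-30 b -17.4..14.7 mid -1.4 zmax 22.0 zmin 12.0
-25 b -17.5..14.8 mid -1.3 zmax 22.4 zmin 14.5
back edge -60.8
cell a -32.3..22.9 b -9.2..8.5 top 71.0
```

View pics/w7.png

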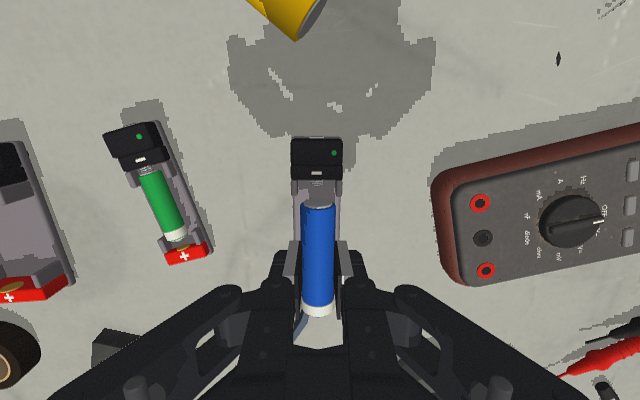

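Emit:
drive_tool(
  moves=[
    [[255,0.15,-0.1,-1.5,0],[255,0.15,-0.1,-2.5,0],[255,0.15,-0.1,-3.4,0],[255,0.15,-0.1,-4,0],[255,0.15,-0.1,-4.3,0],[255,0.15,-0.1,-4.4,0],[255,0.15,-0.1,-4.4,0]],
  ],
)

```text
t: 14.08
tool_pos: [606.0, 315.4, 12.1]
ee_rot: [-0.118, -3.139, 0.0]
contact_force: [-6.4, -3.0, 11.6]
gripper_width: 16.5
grasp_force: 41.1
```

Emit:
drive_tool(
  moves=[
    [[190,0,0,0,0],[180,0,0,0,0],[170,0,0,0,0],[170,0,0,0,0],[170,0,0,2,0],[170,0,0,6,0],[90,0,0,11,0],[90,0,0,15,0],[90,0,0,15,0]],
  ],
)

```text
t: 15.2
tool_pos: [607.6, 316.4, 166.2]
ee_rot: [0.118, 3.134, 0.005]
contact_force: [0.1, -0.9, -0.3]
gripper_width: 54.8
grasp_force: 0.0
```

```bash
cat >> h.py <<'E'
def tops(c,boxes):
    W=cloud(c);hsv=cv2.cvtColor(c["img"],cv2.COLOR_RGB2HSV)
    for n,(x,y) in boxes.items():
        a,b=CELLS[n][0];q=(np.hypot(W[...,0]-x,W[...,1]-y)<45)&(hsv[...,0]>=a)&(hsv[...,0]<=b)&(hsv[...,1]>120)
        p=W[q];A=axis(cv2.minAreaRect(p[:,:2].astype(np.float32)))
        d=p[:,:2]-p[:,:2].mean(0);e=np.array([np.cos(np.radians(A[0])),np.sin(np.radians(A[0]))]);s=d@e
        h=[np.percentile(p[(s>lo)&(s<=lo+8),2],85).round(1) for lo in range(-24,24,8)]
        print(n,"yaw %.1f"%A[0],"top profile",h,"expect",8+2*CELLS[n][1])
E
python3 - <<'E'
from h import *
c=capture("wrist");save(c,"w8.png");np.savez("w8.npz",**c);s=sense();print(s["tool_pos"],s["ee_rot"])
tops(c,{"slim":(605,316),"aa":(582,215)})
E
```

```text
[606.78994391 315.79864375 163.96796426] [1.17576287e-01 3.13637989e+00 2.69474559e-03]
slim yaw -3.8 top profile [np.float64(27.2), np.float64(27.3), np.float64(27.5), np.float64(27.4), np.float64(27.3), np.float64(27.2)] expect 26
aa yaw 10.9 top profile [np.float64(23.5), np.float64(23.3), np.float64(23.6), np.float64(23.5), np.float64(23.4), np.float64(23.6)] expect 22
```

View pics/w8.png

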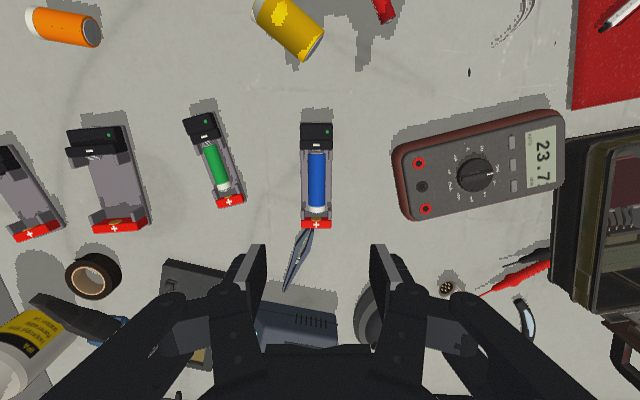

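Emit:
drive_tool(
  moves=[
    [[90,-16,-21.4,0,-1.74],[90,-16,-21.4,0,-1.74],[90,-16,-21.4,0,-1.74],[90,-16,-21.4,0,-1.74],[90,-16,-21.4,0,-1.74],[90,-16,-21.4,0,-1.74],[90,-16,-21.4,0,-1.74],[90,-16,-21.4,0,-1.74],[90,-16,-21.4,0,-1.74],[90,-16,-21.4,-5,-1.74],[90,-16,-21.4,-10,-1.74],[90,-16,-21.4,-10,-1.74],[90,-16,-21.4,-10,-1.74]],
  ],
)

```text
t: 16.88
tool_pos: [446.5, 101.4, 62.6]
ee_rot: [2.475, 1.934, 0.001]
contact_force: [0.4, -0.4, 0.6]
gripper_width: 55.4
grasp_force: 0.0
```

Run:
```python
from h import *
c=capture("wrist");save(c,"w9.png");np.savez("w9.npz",**c);s=sense();print(s["tool_pos"],s["ee_rot"],s["q"][6])
y=R.from_rotvec(s["ee_rot"]).as_matrix()[:,1];print(np.degrees(np.arctan2(y[1],y[0])))
measure(c)
```

```text
[446.90513586 101.62321661  62.98353044] [2.4749836  1.93401427 0.00289532] -0.5267522283855602
-13.990127342602138
thing [565.  210.6] yaw 9.3 L 75.1 W 28.7 origin [571.4 211.6] red 0
thing [586.6 101.4] yaw -0.1 L 109.9 W 49.1 origin [593.1 101.4] red [632.2 102.8]
cell c [445.2  99.5] yaw -103.9 L 56.4 W 25.9
thing [675.3  44. ] yaw -87.7 L 27.7 W 6.0 origin [675.6  37.5] red 0
thing [6.101e+02 1.000e-01] yaw -1.3 L 114.9 W 57.4 origin [ 6.166e+02 -1.000e-01] red [633.6  10.7]
```

Emit:
drive_tool(
  moves=[
    [[90,-0.05,0,-2.5,0],[90,-0.05,0,-4.5,0],[90,-0.05,0,-5.5,0],[90,-0.05,0,-5.5,0],[255,-0.05,0,-5.5,0],[255,-0.05,0,-5.5,0],[255,-0.05,0,-5.5,0],[255,-0.05,0,-5.5,0],[255,-0.05,0,-3,0],[255,-0.05,0,0,0],[255,-0.05,0,2,0],[255,-0.05,0,2,0]],
  ],
  grip_force=50,
)

```text
t: 18.42
tool_pos: [446.5, 101.7, 82.7]
ee_rot: [2.475, 1.934, 0.005]
contact_force: [-0.2, -0.1, -0.8]
gripper_width: 24.5
grasp_force: 50.6
```

Emit:
drive_tool(
  moves=[
    [[255,4,-5,0,1],[255,4,-5,0,1],[255,4,-5,0,1],[255,4,-5,0,1],[255,4,-5,0,1],[255,15.4,-10.2,0,2.06],[255,15.4,-10.2,0,2.06],[255,15.4,-10.2,0,2.06],[255,15.4,-10.2,0,2.06],[255,15.4,-10.2,0,2.06],[255,15.4,-10.2,0,2.06],[255,15.4,-10.2,0,2.06],[255,15.4,-10.2,-1,2.06],[255,15.4,-10.2,-2,2.06],[255,15.4,-10.2,-2,2.06],[255,15.4,-10.2,-2,2.06]],
  ],
)

```text
t: 20.42
tool_pos: [599.7, -0.4, 61.3]
ee_rot: [0.384, -3.118, 0.0]
contact_force: [0.7, -0.3, -0.1]
gripper_width: 24.6
grasp_force: 50.6
```

```bash
python3 -c "
from h import *
check('w10')"
```

```text
tcp [ 5.997e+02 -4.000e-01  6.150e+01] cell yaw 14.0
-60 b -6.3..0.2 mid -3.1 zmax 15.2 zmin 13.8
-55 b -22.6..16.7 mid -3.0 zmax 24.7 zmin 12.1
-50 b -22.9..16.9 mid -3.0 zmax 25.4 zmin 20.4
-45 b -22.9..17.0 mid -2.9 zmax 24.9 zmin 20.5
-40 b -22.7..17.5 mid -2.6 zmax 27.5 zmin 20.4
-35 b -22.8..17.7 mid -2.6 zmax 27.4 zmin 23.2
-30 b -23.2..17.8 mid -2.7 zmax 30.2 zmin 14.8
-25 b -22.6..17.9 mid -2.4 zmax 26.7 zmin 12.9
-20 b -22.7..17.9 mid -2.4 zmax 26.6 zmin 12.6
back edge -55.2
cell a -25.0..15.7 b -12.7..12.8 top 81.4
```

View pics/w10.png

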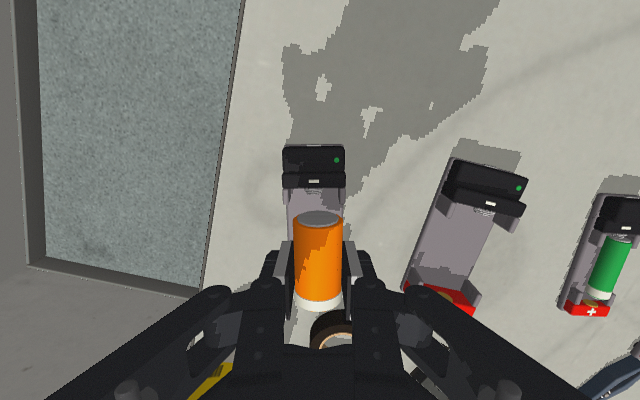

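Emit:
drive_tool(
  moves=[
    [[255,0.13,-0.18,-1,0.015],[255,0.13,-0.18,-2,0.015],[255,0.13,-0.18,-3,0.015],[255,0.13,-0.18,-4,0.015],[255,0.13,-0.18,-4.5,0.015],[255,0.13,-0.18,-4.7,0.015],[255,0.13,-0.18,-4.7,0.015]],
  ],
)

```text
t: 21.35
tool_pos: [600.6, -2.3, 15.3]
ee_rot: [0.408, -3.115, 0.001]
contact_force: [-9.8, -1.1, 24.6]
gripper_width: 24.5
grasp_force: 53.4
```

Emit:
drive_tool(
  moves=[
    [[200,0,0,0.05,0],[160,0,0,0.05,0],[145,0,0,0.05,0],[145,0,0,0.05,0],[145,0,0,2,0],[145,0,0,6,0],[70,0,0,11,0],[70,0,0,15,0],[70,0,0,15,0]],
  ],
)

```text
t: 22.48
tool_pos: [602.4, -2.2, 168.5]
ee_rot: [-0.407, 3.11, -0.001]
contact_force: [0.5, -0.1, -0.5]
gripper_width: 61.7
grasp_force: 0.0
```

Run:
```python
from h import *
c=capture("wrist");save(c,"w11.png");np.savez("w11.npz",**c);s=sense();print(s["tool_pos"],s["ee_rot"])
tops(c,{"c":(600,-2),"aa":(582,215)}); measure(c)
```

```text
[601.54888244  -2.46638949 166.56889297] [-4.06758512e-01  3.11205720e+00 -1.10267012e-03]
c yaw 15.2 top profile [np.float64(35.0), np.float64(35.2), np.float64(35.2), np.float64(35.1), np.float64(35.2), np.float64(34.9)] expect 34
aa yaw -0.2 top profile [np.float64(23.4), np.float64(23.4), np.float64(23.3), np.float64(23.4), np.float64(23.3), np.float64(23.3)] expect 22
cell d [468.2 283.5] yaw 33.9 L 60.9 W 14.7
thing [593.8  -4.2] yaw 15.1 L 96.4 W 41.4 origin [600.1  -2.5] red [634.5   6.3]
thing [586.8 100.9] yaw 0.1 L 109.7 W 48.6 origin [593.3 100.9] red [633.   99.9]
thing [576.7 213.1] yaw 10.9 L 99.3 W 30.4 origin [583.1 214.4] red [617.8 219.1]
thing [613.2 312.7] yaw -7.8 L 139.5 W 40.2 origin [619.7 311.8] red [649.2 306.8]
thing [676.5  44.7] yaw 89.9 L 33.0 W 7.0 origin [676.5  51.2] red 0
```

View pics/w11.png

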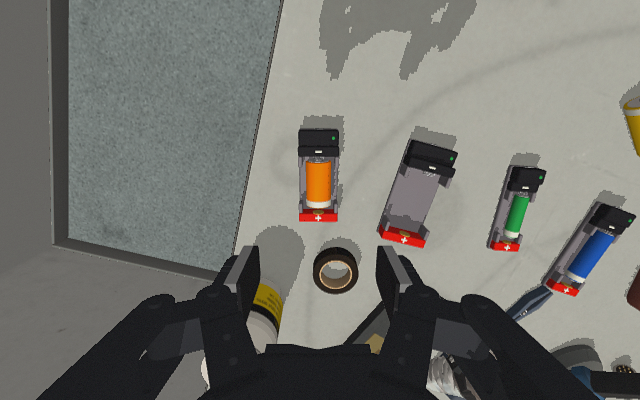

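Emit:
drive_tool(
  moves=[
    [[70,-8,10,0,-1.2],[70,-8,10,0,-1.2],[70,-8,10,0,-1.2],[70,-8,10,0,-1.2],[70,-8,10,0,-1.2],[70,-8,10,0,-1.2],[70,-14.2,30.4,0,-2.56],[70,-14.2,30.4,0,-2.56],[70,-14.2,30.4,0,-2.56],[70,-14.2,30.4,0,-2.56],[70,-14.2,30.4,0,-2.56],[70,-14.2,30.4,0,-2.56],[70,-14.2,30.4,0,-2.56],[70,-14.2,30.4,0,-2.56],[70,-14.2,30.4,0,-2.56],[70,-14.2,30.4,-5,-2.56],[70,-14.2,30.4,-9,-2.56],[70,-14.2,30.4,-9,-2.56],[70,-14.2,30.4,-9,-2.56]],
  ],
)

```text
t: 24.9
tool_pos: [459.4, 301.9, 75.5]
ee_rot: [-2.866, -1.286, -0.001]
contact_force: [0.2, -0.4, 0.5]
gripper_width: 62.1
grasp_force: 0.0
```

Run:
```python
from h import *
c=capture("wrist");save(c,"w12.png");np.savez("w12.npz",**c);s=sense();print(s["tool_pos"],s["ee_rot"],s["q"][6])
y=R.from_rotvec(s["ee_rot"]).as_matrix()[:,1];print(np.degrees(np.arctan2(y[1],y[0])))
measure(c)
```

```text
[459.62063923 302.03524692  75.8554883 ] [-2.86623496e+00 -1.28483976e+00 -2.74137644e-03] -1.3987122358553201
-41.70973220645946
thing [613.3 313.6] yaw -7.6 L 139.4 W 37.9 origin [619.7 312.7] red [648.4 306.4]
thing [577.1 214.4] yaw 11.1 L 99.4 W 30.6 origin [583.4 215.7] red [617.6 224.1]
cell d [458.  298.7] yaw -132.6 L 70.0 W 32.7
thing [587.2 102. ] yaw -0.1 L 110.1 W 50.8 origin [593.7 102. ] red [633.  125.2]
thing [570.6   5.9] yaw 42.7 L 59.4 W 33.2 origin [575.4  10.3] red 0
```

View pics/w12.png

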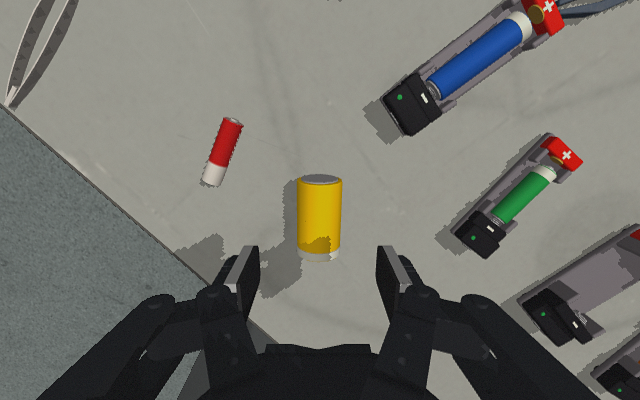

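Emit:
drive_tool(
  moves=[
    [[70,0,0,-2.5,-0.01],[70,0,0,-5,-0.01],[70,0,0,-6.5,-0.01],[70,0,0,-6.5,-0.01],[255,0,0,-6.5,-0.01],[255,0,0,-6.5,-0.01],[255,0,0,-6.5,-0.01],[255,0,0,-6.5,-0.01],[255,0,0,-4,-0.01],[255,0,0,-1,-0.01],[255,0,0,1,-0.01],[255,0,0,1,-0.01]],
  ],
  grip_force=60,
)

```text
t: 26.45
tool_pos: [459.7, 302.2, 86.0]
ee_rot: [-2.873, -1.269, -0.005]
contact_force: [0.2, 0.9, -1.9]
gripper_width: 31.6
grasp_force: 60.9
```

Emit:
drive_tool(
  moves=[
    [[255,3,-8,0,1.1],[255,3,-8,0,1.1],[255,3,-8,0,1.1],[255,3,-8,0,1.1],[255,3,-8,0,1.1],[255,3,-8,0,1.1],[255,13.4,-20,0,2.315],[255,13.4,-20,0,2.315],[255,13.4,-20,0,2.315],[255,13.4,-20,0,2.315],[255,13.4,-20,0,2.315],[255,13.4,-20,0,2.315],[255,13.4,-20,0,2.315],[255,13.4,-20,0,2.315],[255,13.4,-20,-1.4,2.315],[255,13.4,-20,-1.4,2.315],[255,13.4,-20,-1.4,2.315]],
  ],
)

```text
t: 28.58
tool_pos: [592.8, 101.8, 70.1]
ee_rot: [0.008, -3.141, 0.0]
contact_force: [0.5, -0.3, -1.9]
gripper_width: 31.3
grasp_force: 60.8
```

```bash
python3 -c "
from h import *
check('w13')"
```

```text
tcp [592.9 101.8  70.3] cell yaw 0.3
-65 b -4.7..3.5 mid -0.6 zmax 16.6 zmin 13.1
-60 b -23.5..22.3 mid -0.6 zmax 24.5 zmin 12.9
-55 b -23.9..22.5 mid -0.7 zmax 25.5 zmin 20.1
-50 b -23.9..22.7 mid -0.6 zmax 25.4 zmin 20.6
-45 b -24.0..23.4 mid -0.3 zmax 31.6 zmin 19.8
-40 b -24.0..23.5 mid -0.3 zmax 31.6 zmin 28.1
-35 b -24.1..23.1 mid -0.5 zmax 32.9 zmin 18.7
-30 b -24.5..23.3 mid -0.6 zmax 31.1 zmin 12.2
-25 b -24.4..23.4 mid -0.5 zmax 31.0 zmin 12.8
back edge -60.8
cell a -29.8..21.7 b -16.2..15.8 top 94.0
```

View pics/w13.png

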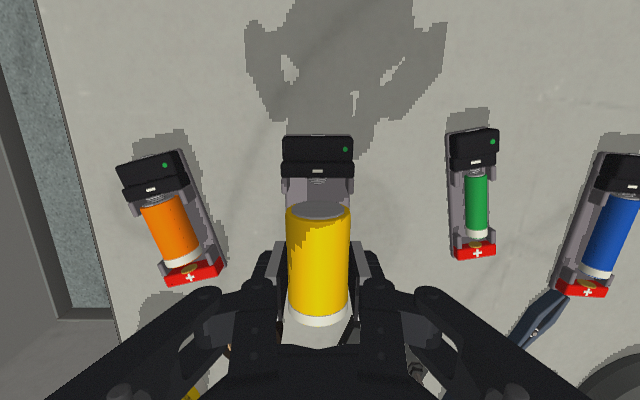

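Emit:
drive_tool(
  moves=[
    [[255,0,0,-1.5,0],[255,0,0,-2.7,0],[255,0,0,-3.7,0],[255,0,0,-4.6,0],[255,0,0,-5.1,0],[255,0,0,-5.25,0],[255,0,0,-5.25,0]],
  ],
)

```text
t: 29.5
tool_pos: [592.8, 101.7, 18.5]
ee_rot: [0.008, -3.142, 0.001]
contact_force: [-7.5, -1.6, 15.1]
gripper_width: 31.3
grasp_force: 62.8
```

Contact as expected; release (opening ~42 mm).

Emit:
drive_tool(
  moves=[
    [[180,0,0,0,0],[145,0,0,0,0],[128,0,0,0,0],[128,0,0,0,0],[128,0,0,2,0],[128,0,0,6,0],[128,0,0,11,0],[128,0,0,18,0],[128,0,0,18,0],[128,0,0,18,0]],
  ],
)

```text
t: 30.75
tool_pos: [593.0, 101.5, 198.9]
ee_rot: [-0.008, 3.14, -0.0]
contact_force: [-0.7, -0.3, -0.2]
gripper_width: 42.6
grasp_force: 0.0
```

Run:
```python
from h import *
c=capture("wrist");save(c,"w14.png");s=sense();print(s["tool_pos"],s["contact_force"])
tops(c,{"d":(592,102),"c":(600,-2),"aa":(582,215),"slim":(605,316)})
```

```text
[592.56846587 101.37969374 197.746407  ] [ 0.19223105 -0.07780844 -0.30105989]
d yaw 42.2 top profile [np.float64(41.8), np.float64(42.2), np.float64(42.1), np.float64(42.0), np.float64(42.2), np.float64(41.7)] expect 41.0
c yaw 16.2 top profile [np.float64(34.8), np.float64(35.1), np.float64(35.2), np.float64(34.8), np.float64(35.0), np.float64(35.2)] expect 34
aa yaw 10.6 top profile [np.float64(23.2), np.float64(23.7), np.float64(23.4), np.float64(23.4), np.float64(23.5), np.float64(23.5)] expect 22
slim yaw -3.8 top profile [np.float64(27.0), np.float64(27.1), np.float64(27.2), np.float64(27.2), np.float64(27.2), np.float64(27.3)] expect 26
```

View pics/w14.png

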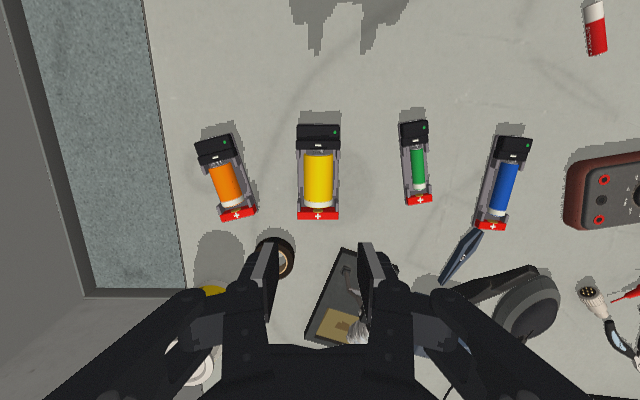

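All four cells lie level in their cradles with the white bands at the red ends (orange 225,185; yellow 318,180; green 418,168; blue 503,188), and the disposable and the meter look undisturbed.

```bash
python3 -c "
from rig import job_done
print(job_done())"
```

```text
the job is handed in; nothing more can be done
None
```

All four cells are lying level in their matching cradles with plus poles at the red ends and released. The disposable and the multimeter were left alone, and I handed the job in at about 31 s of the 96 s allowed.

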